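# Lock the counting plate and hold the magnifier over the marked field

### The job

Swing the blue keeper bar of the plate holder fully shut until it clicks home, then pick up the rectangular magnifier by its upright handle and carry it over the row of red-lidded jars to the counting plate. Finish holding it there, level and still, with its lens centred on the orange outline, its long sides parallel to the outline's long sides and its underside about one centimetre above the glass; it must never touch the plate holder. Do not let go of the magnifier at the end, leave the keeper shut, and leave the jars undisturbed.

Things in the scene. Friction and masses are not known exactly. Their poses are not given: they have to be found in the camera images.
- holder: Fixed aluminium plate holder, 186 x 134 x 12 mm (its x, y, z), with a black counting plate with a pale grid under glass, 112 x 86 mm, fixed in its middle, glass top 18 mm above the table. Origin: centre of the underside; x along the long side, z up. The keeper bar is hinged at its -x, -y corner. It carries nothing higher than 29 mm except the keeper's knob (50 mm).
- keeper (a joint): Swing of the blue keeper bar about its upright hinge pin, rad: 0 is fully shut (bar along the holder's x, over the -y edge of the plate); grows to 1.6 as the bar swings level outward to the holder's -y side (clockwise from above). A sprung ball resists with one to three newtons at the knob between 0.09 and 0.04; below that it draws the bar to its stop at 0. Slight friction: stays where left.
- keeper_knob (a point): Top centre of the red upright knob on the bar's free end: a cylinder 14 mm across, 25 mm tall, its top 50 mm above the table; 147 mm along the bar from the hinge and 12 mm to the bar's outer side. The bar is 14 mm wide (30 mm at the knob), its top 26 mm above the table. Moves with the bar.
- keeper_hinge (a point): Top of the keeper's hinge pin, on its upright axis; at (-72, -53, 30) mm in the holder's frame.
- field: Orange outline, 40 x 26 mm, printed on the glass of the counting plate. Origin: its centre, on the glass surface (18 mm above the table). x along its long side, parallel to the holder's x; z up.
- magnifier: Loose magnifier, about 150 g: a black rectangular lens frame 90 x 64 x 12 mm (x, y, z) lying flat, and a grey upright handle at its -x end, joined by a black foot 44 mm wide, 12 mm high. Origin: centre of the lens, on the underside. x along the long side, pointing away from the handle, z up.
- magnifier_handle (a point): Top centre of the magnifier's handle, a block 26 (x) x 20 (y) x 66 mm tall from the underside, upright, 58 mm from the lens centre on the -x side; to be gripped across its 20 mm.
- tray: Fixed blue tray, 256 x 82 mm (x, y), rim 14 mm high, between magnifier and plate holder. Origin: centre of the underside. The three jars stand in it in a row along its x.
- jar0: Loose amber specimen jar with red lid, 62 mm across, 80 mm tall (top 84 mm above the table). Origin: centre of the underside.
- jar1: Loose green specimen jar with white label band and red lid, same size as jar0. Origin: centre of the underside.
- jar2: Loose amber specimen jar with red lid, same size as jar0. Origin: centre of the underside.

How it is judged:
On the way, in this order (a step that is already met when the one before it is completed fails the run):
1. the keeper bar is shut in its detent (value of joint keeper below 0.03 rad), for 0.2 s.
2. the held magnifier passes above the row of jars (height (world z) of magnifier above 0.085 m and y of magnifier in the frame of tray between -0.05 and 0.05 m and x of magnifier in the frame of tray between -0.17 and 0.17 m and contact force between the fingers and magnifier above 1 N), for 0.04 s.
At the end, for the whole second after the job is handed in: Keeper within 0.03 rad of shut; magnifier gripped, still, not touching the holder: lens centre within 10 mm of the outline centre, underside 4-18 mm above the glass, level within 0.1 rad, parallel to the outline (either way round) within 0.12 rad; jars upright, within 20 mm of their start (value of joint keeper below 0.03 rad and horizontal distance between magnifier and field below 0.01 m and z of magnifier in the frame of field between 0.004 and 0.018 m and angle between magnifier's own z axis and vertical below 0.1 rad and angle between the x axis of magnifier and the x axis of field, either way round below 0.12 rad and contact force between magnifier and holder below 0.05 N and contact force between the fingers and magnifier above 2 N and linear speed of magnifier below 0.02 m/s and distance of each of jar0, jar1, jar2 from where it was at the start of the episode below 0.02 m and angle between each of jar0, jar1, jar2's own z axis and vertical below 0.2 rad); the arm keeps its last pose, push and grip.
It fails at once if a jar is shoved or tipped (distance of any of jar0, jar1, jar2 from where it was at the start of the episode above 0.02 m or angle between any of jar0, jar1, jar2's own z axis and vertical above 0.25 rad).
It fails at once if the magnifier touches the plate holder (contact force between magnifier and holder above 0.3 N).
It also fails if it takes over 58 s, if anything falls off the work surface, if the arm or the gripper's body presses on something with over 40 N, if the wrist force passes 120 N, or if a joint passes its speed limit or range.

### The arm

A 6-joint arm with a two-finger parallel gripper is mounted at the origin on the work surface. World frame = base frame: x ahead of the robot, y to its left, z up, the work surface at z = 0. Lengths are in m, angles in rad, forces in N, time in s.
With the tool pointing down it reaches from about 0.3 to 0.95 m from the base axis. Payload 3.1 kg.
Tool frame: the origin (TCP) lies midway between the tips of the shut fingers; the grasp point (between the pads) lies 19 mm behind it; z points along the fingers, y is the line along which they close (so a half turn about z gives the same grasp; the last joint's range is limited). The gripper opens to 85 mm and grips with 20 to 120 N. Pads are 22 mm wide; open, the fingers measure 114 mm over their backs; the gripper's body (76 mm by 85 mm) begins 54 mm behind the grasp point. The pads swing forward as they close: fully open they stand 13 mm farther back than shut.
Start: joints at [-1.37, 0.308, 1.634, -0, 1.2, -0.07], TCP at [0.167, -0.602, 0.231] pointing down, gripper open.
Joint ranges: [-3.06, 3.06], [-0.79, 1.96], [0.05, 2.63], [-1.19, 4.34], [0.05, 2.64], [-2.94, 2.94]. Speed limits (rad/s): [2.79, 2.79, 3.14, 3.14, 3.14, 3.14].

### API

Orientations are given as a 3x3 rotation matrix whose columns are the frame's x, y, z axes.
In Python, from station import bot gives the robot as it stands.
- The arm moves only by the shell command python3 shift.py 'ROWS' [FORCE]. ROWS is a JSON list of rows, 1 to 10 of them, each an object with the fields finger_gap (the opening from 0.0 (shut) to 1.0 (fully open)), pos (a list: dx, dy, dz in a scale on which 1.0 is 750 mm), turn (a turn about the tool's z in parts of the range, where 1.0 means 2 pi rad); a field left out counts as zero (the opening has to be given); each row shifts and turns the commanded pose from where the row before left it, along the tool's axes as they then stand; what a row does not reach is not made up. A row lasts 1/10 s, in which the tool goes at most 0.05 m and 0.15 rad, less where a joint would pass 70% of its speed; a pose out of reach is approached as far as the arm can. The fingers move at their own pace and stop on an object; FORCE is the grip in N (left out, the last holds). Time passes only in rows, so rows that do not move let the fingers close. It prints the time, the measured TCP pose, the force, the opening and the grip force at its end. Input that does not fit is refused with a message, and nothing moves.
- bot.sense(): the state, without advancing time (a new reading comes with each control period).
- bot.camera(name): name is "side" or "top" or "wrist"; returns the picture (384x512x3 uint8, red, green, blue); there is no depth.
- bot.camera_info(name): a dict with "mtx" (3x3 intrinsics, pixels), "k1" (the pictures are not rectified: a ray, as slopes to the right and down, at radius r is drawn at 1 + k1 r^2 times it, then the intrinsics apply), "pose" (4x4, takes a point from camera to world coordinates). Camera axes: x right, y up, looking along -z (the intrinsics and any distortion apply to the point x, -y, -z); pixel columns grow to the right and rows downward; lengths in m; the calibration is good to about 2 mm. A picture is of the moment at which its call begins: read the wrist's pose just before it. camera_info takes no time and is no camera call; for the wrist camera it gives the pose at the moment of the call.
- bot.close_job(): hands the job in; it is judged then, once.
The state is a dict: "t": time; "joint_positions": joint angles; "joint_velocities": joint speeds; "joint_efforts": joint torques, N m; "position": TCP position; "eef_rot": TCP orientation; "ft_force": force on the tool from outside, world axes, zero at the start; "ft_torque": the same for the moment, N m; "width": opening from 0.0 (shut) to 1.0 (fully open); "gripper_force": force on a finger pad.
Only numpy, scipy, OpenCV 4.12 (cv2) and the standard library are available. Lean on these libraries where they do the work, as an engineer would, in place of code of your own. Each camera call takes 0.05 s, during which the arm holds its last target. There are 200 camera calls.

## Working session

There is one attempt and no reset: what is moved stays moved. The work goes in short steps, Python scripts to look and compute and a shell command to move; the robot and the scene stay as the last step left them, time stands still between calls to the robot, and variables do not carry over. Pictures are saved under pics/ and viewed, at most 10 in all, crops included, and the job is handed in when it is done.

```bash
ls; mkdir -p pics
cat > h.py <<'E'
import numpy as np, cv2
from station import bot
def und(info,px):
    px=np.atleast_2d(np.asarray(px,float)); K=np.array(info["mtx"])
    d=np.c_[(px[:,0]-K[0,2])/K[0,0],(px[:,1]-K[1,2])/K[1,1]]
    u=d.copy()
    for _ in range(20): u=d/(1+info["k1"]*(u**2).sum(1,keepdims=True))
    return u
def rays(info,px):
    u=und(info,px); P=np.array(info["pose"])
    v=np.c_[u[:,0],-u[:,1],-np.ones(len(u))]@P[:3,:3].T
    return P[:3,3],v
def plane(info,px,z):
    o,v=rays(info,px); return o+v*((z-o[2])/v[:,2])[:,None]
def proj(info,X):
    P=np.array(info["pose"]);K=np.array(info["mtx"])
    c=(np.atleast_2d(X)-P[:3,3])@P[:3,:3]
    u=np.c_[c[:,0]/-c[:,2],-c[:,1]/-c[:,2]]
    u=u*(1+info["k1"]*(u**2).sum(1,keepdims=True))
    return np.c_[u[:,0]*K[0,0]+K[0,2],u[:,1]*K[1,1]+K[1,2]]
def tri(i1,p1,i2,p2):
    o1,v1=rays(i1,p1);o2,v2=rays(i2,p2)
    A=np.c_[v1[0],-v2[0]];s=np.linalg.lstsq(A,o2-o1,rcond=None)[0]
    a=o1+s[0]*v1[0];b=o2+s[1]*v2[0];return (a+b)/2,np.linalg.norm(a-b)
E
python3 - <<'E'
from h import *
s=bot.sense();print(s["position"],s["eef_rot"],s["ft_force"],s["width"])
for n in("top","side"):
    im=bot.camera(n);cv2.imwrite(f"pics/{n}0.png",im[...,::-1]);i=bot.camera_info(n);print(n,i)
E
```

```text
pics
shift.py
station.py
[ 0.16699911 -0.60141172  0.23004364] [[ 9.63557201e-01  2.67502000e-01 -4.47772274e-04]
 [ 2.67502317e-01 -9.63554532e-01  2.27473207e-03]
 [ 1.77042374e-04 -2.31161458e-03 -9.99997313e-01]] [ 0.77097799 -0.63230989  0.06383044] 1.0002419345028473
top {'mtx': array([[361.85270596,   0.        , 251.82383121],
       [  0.        , 361.85270596, 191.18110571],
       [  0.        ,   0.        ,   1.        ]]), 'k1': -0.09442009642640961, 'pose': array([[-0.01866755,  0.99701974, -0.07485431,  0.50210999],
       [-0.9993927 , -0.01640384,  0.03074323,  0.03305944],
       [ 0.02942371,  0.07538275,  0.99672047,  0.73701132],
       [ 0.        ,  0.        ,  0.        ,  1.        ]])}
side {'mtx': array([[397.05429901,   0.        , 255.63665219],
       [  0.        , 397.05429901, 189.95282155],
       [  0.        ,   0.        ,   1.        ]]), 'k1': -0.07952541391873519, 'pose': array([[ 0.95034187,  0.18390077, -0.25105941,  0.38033766],
       [-0.31089275,  0.52471994, -0.79247377, -0.60838467],
       [-0.01400065,  0.83117356,  0.55583675,  0.4957054 ],
       [ 0.        ,  0.        ,  0.        ,  1.        ]])}
```

View pics/top0.png

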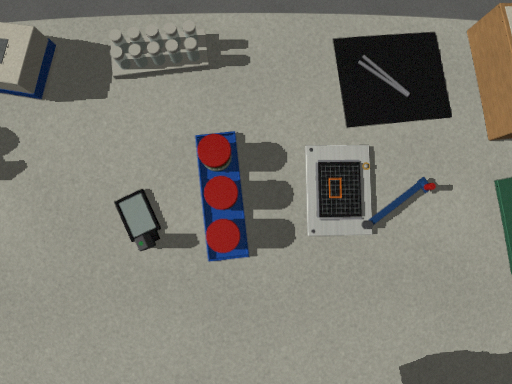

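View pics/side0.png

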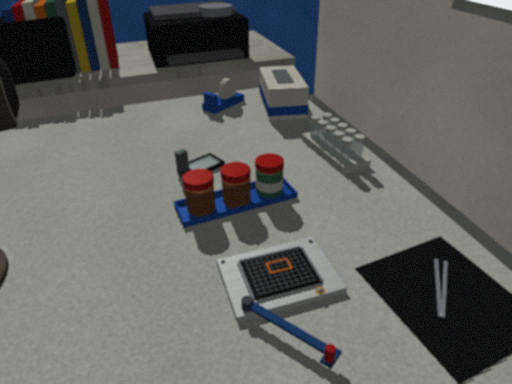

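The top view shows the holder at about (338,190), the orange outline at (335,188), the hinge at (368,224), the knob at (430,186), the magnifier lens at (139,215) with its handle at (147,241), and the jars at x≈220. The side view agrees. Next I'll measure these by colour.

```bash
cat > m.py <<'E'
from h import *
def blobs(im,lo,hi,roi,minA=6):
    hsv=cv2.cvtColor(im,cv2.COLOR_RGB2HSV);m=cv2.inRange(hsv,lo,hi)
    if lo[0]==0 and hi[0]<=10: m|=cv2.inRange(hsv,(172,lo[1],lo[2]),(180,255,255))
    k=np.zeros_like(m);x0,y0,x1,y1=roi;k[y0:y1,x0:x1]=m[y0:y1,x0:x1]
    n,l,st,c=cv2.connectedComponentsWithStats(k)
    return k,[(c[i].round(2),st[i].tolist()) for i in range(1,n) if st[i,4]>=minA]
E
python3 - <<'E'
from m import *
np.set_printoptions(precision=4,suppress=True)
T=cv2.imread("pics/top0.png")[...,::-1].copy();S=cv2.imread("pics/side0.png")[...,::-1].copy()
it=bot.camera_info("top");iS=bot.camera_info("side")
# outline
for n,im,i,roi in(("top",T,it,(318,165,362,215)),("side",S,iS,(240,245,320,300))):
    k,b=blobs(im,(5,150,120),(20,255,255),roi,3)
    pts=np.argwhere(k)[:,::-1].astype(float);W=plane(i,pts,.018)[:,:2].astype(np.float32)
    r=cv2.minAreaRect(W);print(n,"field",r,len(W))
# knob
kt=blobs(T,(0,150,80),(8,255,255),(415,170,445,200));ks=blobs(S,(0,150,80),(8,255,255),(315,335,350,370))
print("knob",kt[1],ks[1])
# holder (bright) 
hsv=cv2.cvtColor(T,cv2.COLOR_RGB2HSV);m=cv2.inRange(T,(165,165,165),(255,255,255));k=np.zeros_like(m);k[138:242,298:378]=m[138:242,298:378]
pts=np.argwhere(k)[:,::-1].astype(float);print("holder",cv2.minAreaRect(plane(it,pts,.012)[:,:2].astype(np.float32)),len(pts))
# tray, jars
k,b=blobs(T,(100,120,60),(130,255,255),(190,125,255,265));pts=np.argwhere(k)[:,::-1].astype(float)
print("tray",cv2.minAreaRect(plane(it,pts,.014)[:,:2].astype(np.float32)))
for c,s in blobs(T,(0,150,80),(8,255,255),(190,125,255,265),50)[1]: print("jar",c,s,plane(it,[c],.084))
# magnifier dark
g=T.max(2);k=np.zeros_like(g);k[185:255,110:165]=(g[185:255,110:165]<60)*255
pts=np.argwhere(k)[:,::-1].astype(float);print("mag dark",len(pts),cv2.minAreaRect(plane(it,pts,.012)[:,:2].astype(np.float32)))
for n,im,roi in(("mt",T,(110,180,165,260)),("ms",S,(165,140,230,185)),("kt",T,(355,165,450,240))):
    x0,y0,x1,y1=roi
    cv2.imwrite(f"pics/{n}.png",cv2.resize(im[y0:y1,x0:x1,::-1],None,fx=6,fy=6,interpolation=cv2.INTER_CUBIC))
a=cv2.imread("pics/mt.png");b=cv2.imread("pics/ms.png")
H=max(a.shape[0],b.shape[0]);c=np.zeros((H,a.shape[1]+b.shape[1],3),np.uint8);c[:a.shape[0],:a.shape[1]]=a;c[:b.shape[0],a.shape[1]:]=b
cv2.imwrite("pics/mag.png",c);print(c.shape)
E
```

```text
top field ((0.5608392357826233, -0.15726661682128906), (0.024664532393217087, 0.03894033282995224), 88.00672912597656) 86
side field ((0.5614123344421387, -0.15702669322490692), (0.03939906507730484, 0.0257381834089756), 0.23100191354751587) 81
knob [(array([429.61, 186.25]), [424, 183, 12, 7, 69])] [(array([329.95, 348.45]), [325, 345, 11, 8, 66])]
holder ((0.5575451850891113, -0.165007546544075), (0.13194668292999268, 0.18293863534927368), 89.6578369140625) 174
tray ((0.5496687889099121, 0.07187287509441376), (0.2542233467102051, 0.08069389313459396), 5.484178066253662)
jar [213.69 149.96] [198, 134, 33, 33, 860] [[0.6277 0.0811 0.084 ]]
jar [220.47 192.27] [204, 176, 34, 33, 886] [[0.5501 0.0696 0.084 ]]
jar [222.66 235.39] [206, 219, 34, 34, 894] [[0.4725 0.0667 0.084 ]]
mag dark 645 ((0.5014692544937134, 0.23552653193473816), (0.11472351849079132, 0.0655139684677124), 24.419727325439453)
(480, 720, 3)
```

View pics/mag.png

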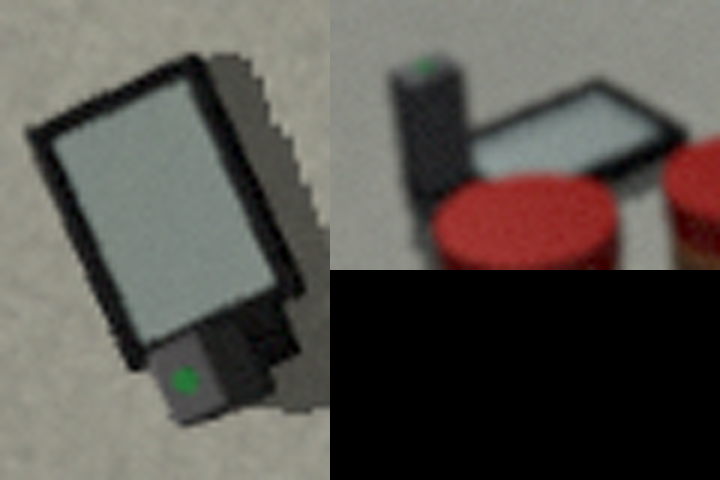

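View pics/kt.png

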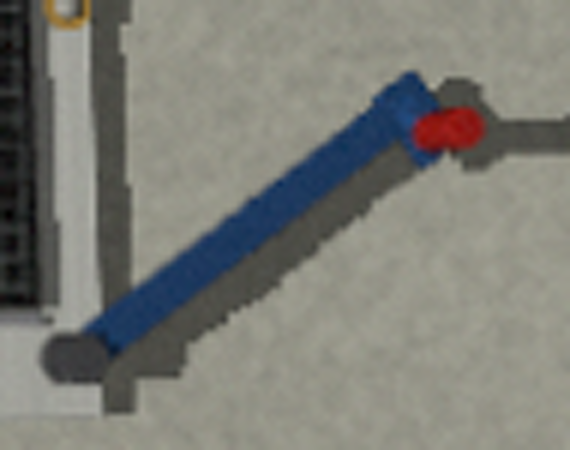

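The crops show the green dot on the handle top at top px (140.8,243.5) and side px (180.8,151). The knob top is at top px (432,186.2).

Run:
```python
from m import *
np.set_printoptions(precision=4,suppress=True)
T=cv2.imread("pics/top0.png")[...,::-1].copy();S=cv2.imread("pics/side0.png")[...,::-1].copy()
it=bot.camera_info("top");iS=bot.camera_info("side")
gt=blobs(T,(45,80,40),(85,255,255),(130,230,155,255),2)[1];gs=blobs(S,(45,60,40),(85,255,255),(172,145,190,158),2)[1]
print(gt,gs)
if gt and gs: print("handle tri",tri(it,[gt[0][0]],iS,[gs[0][0]]))
print("handle plane .066",plane(it,[gt[0][0] if gt else (140.8,243.5)],.066),plane(iS,[gs[0][0] if gs else (180.8,151)],.066))
# lens: grey-green region
x0,y0,x1,y1=110,180,165,260
hsv=cv2.cvtColor(T,cv2.COLOR_RGB2HSV);m=np.zeros(T.shape[:2],np.uint8)
d=T.astype(int);mm=((d[...,2]>=d[...,0]+4)&(d.max(2)>90));m[y0:y1,x0:x1]=mm[y0:y1,x0:x1]*255
m=cv2.morphologyEx(m,cv2.MORPH_OPEN,np.ones((3,3),np.uint8))
pts=np.argwhere(m)[:,::-1].astype(float)
for z in(.008,.012): print("lens",len(pts),cv2.minAreaRect(plane(it,pts,z)[:,:2].astype(np.float32)),plane(it,pts,z).mean(0))
# frame corners far end + near (crop /6) at z=.012
c=np.array([(28,132),(195,53),(303,290),(135,370)])/6+[110,180]-.5
C=plane(it,c,.012);print("corners",C,C.mean(0),[np.linalg.norm(C[i]-C[(i+1)%4]) for i in range(4)])
v=(C[0]+C[1]-C[2]-C[3]);print("mag yaw",np.degrees(np.arctan2(v[1],v[0])))
print("knob top",plane(it,[(431.8,185.7)],.05),"side",plane(iS,[(330,347)],.05),tri(it,[(431.8,185.7)],iS,[(330,347)]))
# hinge from holder
for ctr,yaw in(((.5575,-.165),-.3),):
    a=np.radians(yaw);R=np.array([[np.cos(a),-np.sin(a)],[np.sin(a),np.cos(a)]]);print("hinge",ctr+R@[-.072,-.053])
# pegs/corner screws check; hinge px from top crop and side
print("hinge px",plane(it,[(80/6+354.5,357/6+164.5)],.03),plane(iS,[(248,302)],.03), proj(iS,[[.4855,-.218,.03]]),proj(it,[[.4855,-.218,.03]]))
```

```text
[(array([140.5, 243. ]), [139, 241, 4, 5, 16])] [(array([180.5, 150.5]), [180, 150, 2, 2, 4])]
handle tri (array([0.4609, 0.2196, 0.065 ]), np.float64(0.0017920123238039328))
handle plane .066 [[0.4601 0.2195 0.066 ]] [[0.4616 0.2175 0.066 ]]
lens 197 ((0.5022862553596497, 0.2402777522802353), (0.0938241183757782, 0.04413789138197899), 23.80736541748047) [0.5025 0.2439 0.008 ]
lens 197 ((0.5022852420806885, 0.23914077877998352), (0.09330929070711136, 0.04389571398496628), 23.80742073059082) [0.5025 0.2428 0.012 ]
corners [[0.5403 0.2881 0.012 ]
 [0.5659 0.2315 0.012 ]
 [0.4863 0.1952 0.012 ]
 [0.4605 0.2517 0.012 ]] [0.5133 0.2416 0.012 ] [np.float64(0.062100039581202936), np.float64(0.08753235954646518), np.float64(0.06201702987512961), np.float64(0.08771376771015485)]
mag yaw 24.522925361268758
knob top [[ 0.5587 -0.3457  0.05  ]] side [[ 0.5591 -0.3475  0.05  ]] (array([ 0.5592, -0.3466,  0.0486]), np.float64(0.0008217395371384766))
hinge [ 0.4852 -0.2176]
hinge px [[ 0.486  -0.2181  0.03  ]] [[ 0.4865 -0.2263  0.03  ]] [[245.7423 298.0723]] [[367.8054 224.2714]]
```

Hinge at (0.4855, -0.218) and knob at (0.559, -0.3466) are 148 mm apart, against 147.5 expected, so the bar stands at about 0.965 rad. First I'll move above the knob, then turn so the closing line lies along the push.

The manual's scale: shifts go in shares of 750 mm and turns go in shares of 2 pi rad. Converting my numbers, 0.0446 m / 0.75 = 0.0595, -0.0141 m / 0.75 = -0.0188.

```bash
python3 shift.py '[{"finger_gap":0.3, "pos":[0.0595, -0.0188, 0.0067]}, {"finger_gap":0.3, "pos":[0.0595, -0.0188, 0.0067]}, {"finger_gap":0.3, "pos":[0.0595, -0.0188, 0.0067]}, {"finger_gap":0.3, "pos":[0.0595, -0.0188, 0.0067]}, {"finger_gap":0.3, "pos":[0.0595, -0.0188, 0.0067]}, {"finger_gap":0.3, "pos":[0.0595, -0.0188, 0.0067]}, {"finger_gap":0.3, "pos":[0.0595, -0.0188, 0.0067]}, {"finger_gap":0.3, "pos":[0.0595, -0.0188, 0.0067]}, {"finger_gap":0.3, "pos":[0.0595, -0.0188, 0.0067]}, {"finger_gap":0.3, "pos":[0.0595, -0.0188, 0.0067]}]'
python3 shift.py '[{"finger_gap":0.3, "pos":[0, 0, 0.0133], "turn":0.0232}, {"finger_gap":0.3, "pos":[0, 0, 0.0133], "turn":0.0232}, {"finger_gap":0.3, "pos":[0, 0, 0.0133], "turn":0.0232}, {"finger_gap":0.3, "pos":[0, 0, 0.0133], "turn":0.0232}, {"finger_gap":0.3, "pos":[0, 0, 0.0133], "turn":0.0232}, {"finger_gap":0.3, "turn":0.0232}, {"finger_gap":0.3, "turn":0.0232}, {"finger_gap":0.3, "turn":0.0232}, {"finger_gap":0.3, "turn":0.0232}, {"finger_gap":0.3}]'
cat > d.py <<'E'
import sys;from h import *
np.set_printoptions(precision=4,suppress=True)
s=bot.sense();R=np.array(s["eef_rot"]);p=np.array(s["position"]);g=np.array([float(a) for a in sys.argv[1:4]])
print("pos",p,"-y heading",np.degrees(np.arctan2(-R[1,1],-R[0,1])),"delta tool",R.T@(g-p),"F",np.array(s["ft_force"]),"w",s["width"],"t",s["t"],"q",np.array(s["joint_positions"]))
E
python3 d.py .559 -.3466 .033
```

```text
t: 1.1
position: [0.5603, -0.3456, 0.1805]
eef_rot: [[0.964, 0.268, -0.001], [0.268, -0.964, 0.0], [-0.001, -0.001, -1.0]]
ft_force: [0.5, -0.2, 0.4]
width: 0.301
gripper_force: 0.0
t: 2.1
position: [0.5588, -0.3468, 0.1306]
eef_rot: [[0.504, -0.864, -0.001], [-0.864, -0.504, 0.001], [-0.001, 0.001, -1.0]]
ft_force: [-0.5, -0.5, 0.1]
width: 0.301
gripper_force: 0.0
pos [ 0.5588 -0.3468  0.1306] -y heading 30.23927861010575 delta tool [ 0.0001 -0.0003  0.0976] F [-0.5493 -0.542   0.0767] w 0.30056382255905423 t 2.1 q [-0.6216  0.4727  1.6231  0.      1.047   1.9922]
```

In the tool's units: 0.03 m / 0.75 = 0.04, 0.02 m / 0.75 = 0.0267.

```bash
python3 shift.py '[{"finger_gap":0.3, "pos":[0, 0, 0.04]}, {"finger_gap":0.3, "pos":[0, 0, 0.04]}, {"finger_gap":0.3, "pos":[0, 0, 0.0267]}, {"finger_gap":0.3, "pos":[0, 0, 0.0168]}, {"finger_gap":0.3, "pos":[0, 0, 0.0067]}, {"finger_gap":0.3}]'
python3 d.py .559 -.3466 .033
python3 - <<'E'
from h import *
i=bot.camera_info("wrist");im=bot.camera("wrist");cv2.imwrite("pics/w0.png",im[...,::-1])
E
```

```text
t: 2.7
position: [0.559, -0.3469, 0.0332]
eef_rot: [[0.504, -0.864, -0.001], [-0.864, -0.504, 0.001], [-0.001, 0.0, -1.0]]
ft_force: [-0.1, -0.3, 0.4]
width: 0.299
gripper_force: 0.0
pos [ 0.559  -0.3469  0.0332] -y heading 30.287416866218074 delta tool [-0.0003 -0.0002  0.0002] F [-0.0925 -0.3252  0.352 ] w 0.29926539251725953 t 2.7 q [-0.6216  0.6005  1.6555  0.      0.8865  1.9914]
```

View pics/w0.png

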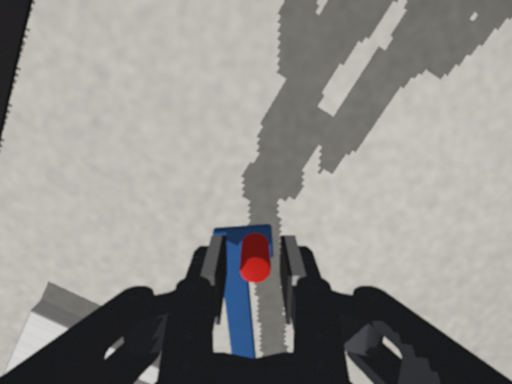

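The wrist view shows the knob at about (256,258), midway between the two pads with a gap on each side. Next I'll swing it along the arc.

In the tool's units: -0.0142 m / 0.75 = -0.0189, 0.0005 m / 0.75 = 0.0007, -0.0965 rad / 6.2832 = -0.0154.

```bash
python3 shift.py '[{"finger_gap":0.3, "pos":[0.0007, -0.0189, 0], "turn":-0.0154}, {"finger_gap":0.3, "pos":[0.0007, -0.0189, 0], "turn":-0.0154}, {"finger_gap":0.3, "pos":[0.0007, -0.0189, 0], "turn":-0.0154}, {"finger_gap":0.3, "pos":[0.0007, -0.0189, 0], "turn":-0.0154}, {"finger_gap":0.3, "pos":[0.0007, -0.0189, 0], "turn":-0.0154}, {"finger_gap":0.3, "pos":[0.0007, -0.0189, 0], "turn":-0.0154}, {"finger_gap":0.3, "pos":[0.0007, -0.0189, 0], "turn":-0.0154}, {"finger_gap":0.3, "pos":[0.0007, -0.0189, 0], "turn":-0.0154}, {"finger_gap":0.3, "pos":[0.0007, -0.0189, 0], "turn":-0.0154}]'
python3 d.py .632 -.2305 .033
```

```text
t: 3.65
position: [0.64, -0.2519, 0.0358]
eef_rot: [[0.986, -0.169, 0.003], [-0.169, -0.986, -0.002], [0.003, 0.001, -1.0]]
ft_force: [-0.5, 0.6, 1.1]
width: 0.295
gripper_force: 0.1
pos [ 0.64   -0.2519  0.0358] -y heading 80.26016884407498 delta tool [-0.0116 -0.0197  0.0027] F [-0.4788  0.6205  1.0547] w 0.295332088024742 t 3.65 q [-0.4382  0.6411  1.5792 -0.0002  0.9178  1.3027]
```

The path drifted about 10 mm outward along tool x. I'll correct that first, then push home slowly.

In the tool's units: -0.006 m / 0.75 = -0.008, -0.005 m / 0.75 = -0.0067, -0.03 rad / 6.2832 = -0.0048.

```bash
python3 shift.py '[{"finger_gap":0.3, "pos":[-0.0067, 0, 0.0013]}, {"finger_gap":0.3, "pos":[-0.008, 0, 0.0013]}, {"finger_gap":0.3, "pos":[0, -0.008, 0], "turn":-0.0048}, {"finger_gap":0.3, "pos":[0, -0.008, 0], "turn":-0.0048}, {"finger_gap":0.3, "pos":[0, -0.008, 0], "turn":-0.0048}, {"finger_gap":0.3, "pos":[0, -0.0053, 0]}, {"finger_gap":0.3, "pos":[0, -0.0027, 0]}, {"finger_gap":0.3}]'
python3 d.py .632 -.2305 .033
```

```text
t: 4.45
position: [0.6307, -0.2263, 0.0318]
eef_rot: [[0.996, -0.084, 0.0], [-0.084, -0.996, -0.001], [0.0, 0.001, -1.0]]
ft_force: [-1.4, -2.3, 0.7]
width: 0.3
gripper_force: 1.3
pos [ 0.6307 -0.2263  0.0318] -y heading 85.18133268803288 delta tool [ 0.0017  0.0041 -0.0012] F [-1.4485 -2.3081  0.6965] w 0.29954177792911757 t 4.45 q [-0.4091  0.6205  1.6248 -0.001   0.8958  1.2464]
```

```bash
for k in 1; do python3 shift.py '[{"finger_gap":0.3, "pos":[0, -0.002, 0]}, {"finger_gap":0.3, "pos":[0, -0.002, 0]}, {"finger_gap":0.3}]' | grep -E "pos|ft|grip"; done; python3 shift.py '[{"finger_gap":0.3, "pos":[0, -0.002, 0]}, {"finger_gap":0.3}]'| grep -E "pos|ft|grip"; python3 shift.py '[{"finger_gap":0.3, "pos":[0, -0.002, 0]}, {"finger_gap":0.3}]'| grep -E "pos|ft|grip"
```

```text
position: [0.6308, -0.2259, 0.0319]
ft_force: [-1.8, -8.7, 0.6]
gripper_force: 4.4
position: [0.6308, -0.2257, 0.0319]
ft_force: [-2.2, -12.0, -0.9]
gripper_force: 5.8
position: [0.6308, -0.2254, 0.0319]
ft_force: [-3.2, -13.5, -1.5]
gripper_force: 7.3
```

The hard stop shows as force rising with no further travel, so the bar is home. I'll back off to centre on the knob, lift and check.

In the tool's units: 0.005 m / 0.75 = 0.0067, 0.004 m / 0.75 = 0.0053.

```bash
python3 shift.py '[{"finger_gap":0.3, "pos":[0, 0.0067, 0]}, {"finger_gap":0.3, "pos":[0, 0.0053, 0]}, {"finger_gap":0.3, "pos":[0, 0.0027, 0]}, {"finger_gap":0.3}, {"finger_gap":0.3}]' | grep -E "pos|ft|grip"
python3 - <<'E'
from h import *
for n in("top","side"): cv2.imwrite(f"pics/{n}1.png",bot.camera(n)[...,::-1])
E
python3 shift.py '[{"finger_gap":0.3, "pos":[0, 0, -0.0133]}, {"finger_gap":0.3, "pos":[0, 0, -0.0267]}, {"finger_gap":0.3, "pos":[0, 0, -0.0533]}, {"finger_gap":0.3, "pos":[0, 0, -0.0667]}, {"finger_gap":0.3, "pos":[0, 0, -0.0667]}, {"finger_gap":0.3}]'
python3 - <<'E'
from h import *
im=bot.camera("side");cv2.imwrite("pics/side2.png",im[...,::-1])
cv2.imwrite("pics/side2c.png",cv2.resize(im[225:385,200:400,::-1],None,fx=3.5,fy=3.5,interpolation=cv2.INTER_CUBIC))
i=bot.camera_info("side");print(proj(i,[[.4855,-.218,.03],[.632,-.2305,.05],[.632,-.2305,.026]]))
E
python3 d.py .4607 .2185 .2
```

```text
position: [0.6302, -0.2302, 0.0315]
ft_force: [0.2, 0.3, 0.1]
gripper_force: 0.0
t: 6.35
position: [0.6362, -0.2333, 0.2133]
eef_rot: [[0.996, -0.084, 0.018], [-0.084, -0.996, -0.008], [0.018, 0.006, -1.0]]
ft_force: [0.3, -0.4, 0.4]
width: 0.297
gripper_force: 0.0
[[245.74234529 298.07232272]
 [338.27862479 271.2834969 ]
 [336.65537979 282.07791113]]
pos [ 0.634  -0.2323  0.2091] -y heading 85.16068940799171 delta tool [-0.2108 -0.4346  0.0048] F [ 0.2528 -0.9763 -0.5444] w 0.30300050395173 t 6.4 q [-0.4158  0.4151  1.5352  0.0001  1.1786  1.2394]
```

View pics/side2c.png

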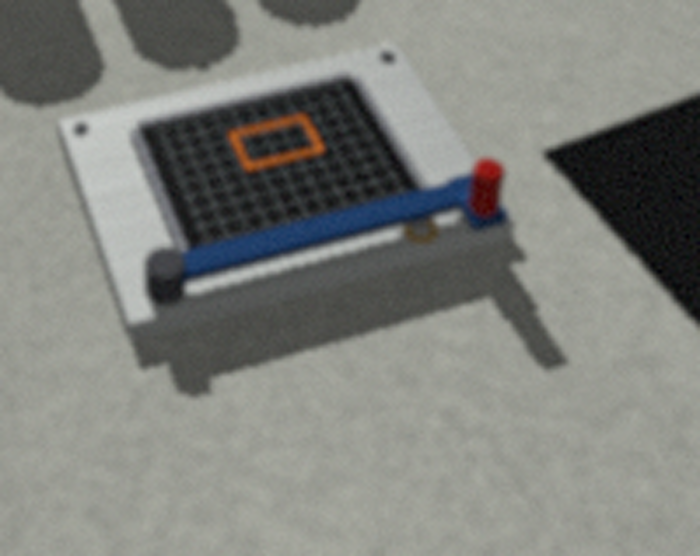

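The keeper is flush along the holder edge. The knob top is at side px (339.4,272) against (338.3,271.3) predicted for shut. On to the magnifier handle.

In the tool's units: -0.0435 m / 0.75 = -0.058, -0.0211 m / 0.75 = -0.0281.

```bash
python3 shift.py '[{"finger_gap":0.6, "pos":[-0.0281, -0.058, 0]}, {"finger_gap":0.6, "pos":[-0.0281, -0.058, 0]}, {"finger_gap":0.6, "pos":[-0.0281, -0.058, 0]}, {"finger_gap":0.6, "pos":[-0.0281, -0.058, 0]}, {"finger_gap":0.6, "pos":[-0.0281, -0.058, 0]}, {"finger_gap":0.6, "pos":[-0.0281, -0.058, 0]}, {"finger_gap":0.6, "pos":[-0.0281, -0.058, 0]}, {"finger_gap":0.6, "pos":[-0.0281, -0.058, 0]}, {"finger_gap":0.6, "pos":[-0.0281, -0.058, 0]}, {"finger_gap":0.6, "pos":[-0.0281, -0.058, 0]}]' >/dev/null
python3 shift.py '[{"finger_gap":0.6, "pos":[0, 0, 0.0133], "turn":-0.0202}, {"finger_gap":0.6, "pos":[0, 0, 0.0133], "turn":-0.0202}, {"finger_gap":0.6, "pos":[0, 0, 0.0133], "turn":-0.0202}, {"finger_gap":0.6, "pos":[0, 0, 0.0133], "turn":-0.0202}, {"finger_gap":0.6}, {"finger_gap":0.6}]' >/dev/null;python3 d.py .4607 .2185 .027
python3 - <<'E'
from m import *
np.set_printoptions(precision=4,suppress=True)
i=bot.camera_info("wrist");im=bot.camera("wrist");cv2.imwrite("pics/w1.png",im[...,::-1])
k,b=blobs(im,(45,80,40),(85,255,255),(0,0,512,384),6)
for c,s in b: print(c,s,plane(i,[c],.066))
E
```

```text
pos [0.4558 0.2201 0.1609] -y heading 114.10881525750239 delta tool [0.0041 0.0035 0.1339] F [0.8938 0.0879 0.2107] w 0.5999409372818806 t 8.0 q [0.3638 0.1648 1.9682 0.0001 1.0108 1.5138]
[493.58  54.1 ] [478, 13, 34, 80, 1374] [[0.6116 0.1094 0.066 ]]
[458.55  54.21] [451, 22, 26, 67, 398] [[0.6012 0.1314 0.066 ]]
[255.45 185.64] [251, 181, 10, 10, 85] [[0.4595 0.2187 0.066 ]]
```

View pics/w1.png

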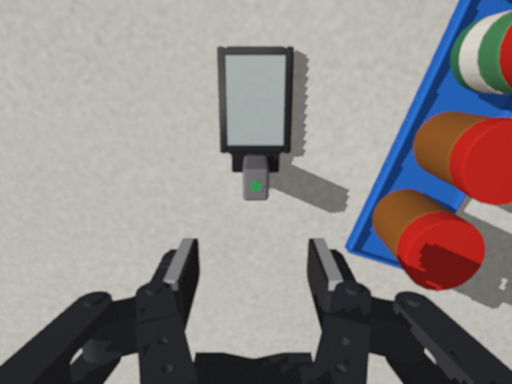

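The wrist view shows the magnifier square to the gripper, with the handle dot at (255,186), i.e. world (0.4595, 0.2187). Next I'll descend and grip.

In the tool's units: 0.03 m / 0.75 = 0.04, 0.0033 m / 0.75 = 0.0044.

```bash
python3 shift.py '[{"finger_gap":0.6, "pos":[0.0044, 0.0039, 0.0267]}, {"finger_gap":0.6, "pos":[0, 0, 0.04]}, {"finger_gap":0.6, "pos":[0, 0, 0.04]}, {"finger_gap":0.6, "pos":[0, 0, 0.0333]}, {"finger_gap":0.6, "pos":[0, 0, 0.024]}, {"finger_gap":0.6, "pos":[0, 0, 0.0133]}, {"finger_gap":0.6}, {"finger_gap":0.6}]'; python3 d.py .4597 .2187 .027
```

```text
t: 8.85
position: [0.4618, 0.2193, 0.0295]
eef_rot: [[0.912, 0.41, 0.001], [0.41, -0.912, 0.0], [0.001, 0.0, -1.0]]
ft_force: [-1.3, 0.3, 0.8]
width: 0.6
gripper_force: 0.0
pos [0.4618 0.2193 0.0295] -y heading 114.21661854674849 delta tool [-0.0021 -0.0003  0.0025] F [-1.3327  0.3322  0.8003] w 0.599736685690901 t 8.85 q [ 0.3582  0.3864  2.0168 -0.      0.7369  1.5063]
```

In the tool's units: 0.0025 m / 0.75 = 0.0033, -0.002 m / 0.75 = -0.0027.

```bash
python3 shift.py '[{"finger_gap":0.2, "pos":[-0.0027, 0, 0.0033]}, {"finger_gap":0.2}, {"finger_gap":0.2}, {"finger_gap":0}, {"finger_gap":0}, {"finger_gap":0}, {"finger_gap":0}, {"finger_gap":0}, {"finger_gap":0}]' 60
python3 shift.py '[{"finger_gap":0, "pos":[0, 0, -0.0133]}, {"finger_gap":0, "pos":[0, 0, -0.0267]}, {"finger_gap":0, "pos":[0, 0, -0.04]}, {"finger_gap":0, "pos":[0, 0, -0.04]}, {"finger_gap":0, "pos":[0, 0, -0.04]}, {"finger_gap":0, "pos":[0, 0, -0.02]}, {"finger_gap":0}, {"finger_gap":0}, {"finger_gap":0}]'
python3 d.py .5032 -.1571 .165
python3 - <<'E'
from m import *
for n in ("wrist","side","top"):
    im=bot.camera(n);cv2.imwrite(f"pics/{n}3.png",im[...,::-1])
a=cv2.imread("pics/side3.png")[60:260,120:320];b=cv2.imread("pics/wrist3.png")
cv2.imwrite("pics/c3.png",np.hstack([cv2.resize(a,(384,384)),b[:,56:456]]))
E
```

```text
t: 9.75
position: [0.4597, 0.2185, 0.027]
eef_rot: [[0.912, 0.411, 0.001], [0.411, -0.912, 0.0], [0.001, -0.0, -1.0]]
ft_force: [-1.8, -0.0, 6.0]
width: 0.227
gripper_force: 59.3
t: 10.65
position: [0.4576, 0.2176, 0.1595]
eef_rot: [[0.912, 0.411, -0.003], [0.411, -0.912, -0.001], [-0.003, -0.0, -1.0]]
ft_force: [0.3, -1.0, -2.0]
width: 0.221
gripper_force: 58.6
pos [0.4576 0.2176 0.1595] -y heading 114.25322651589427 delta tool [-0.1124  0.3604 -0.0052] F [ 0.3385 -1.035  -1.9786] w 0.22066614045986035 t 10.65 q [ 0.358   0.1685  1.967  -0.0001  1.0096  1.5055]
```

View pics/c3.png

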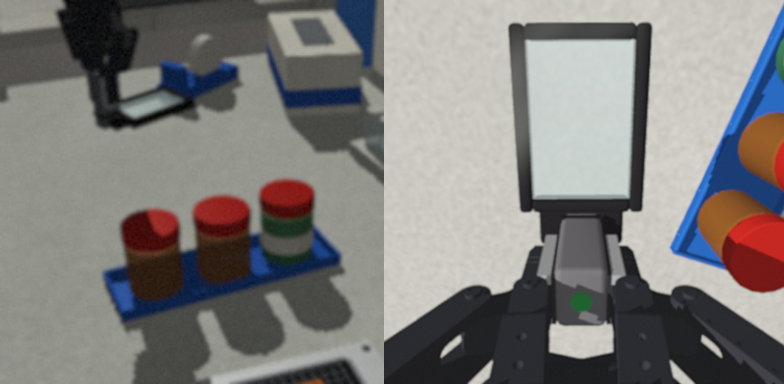

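The magnifier is held and lifted 132 mm, and it looks level. I'll turn it square, then carry it over the jars slowly enough for the check.

In the tool's units: 0.11 rad / 6.2832 = 0.0175.

```bash
python3 shift.py '[{"finger_gap":0, "turn":0.0159}, {"finger_gap":0, "turn":0.0175}, {"finger_gap":0, "turn":0.0175}, {"finger_gap":0, "turn":0.0167}, {"finger_gap":0}]' | grep -E "t:|pos|eef|grip"; python3 shift.py '[{"finger_gap":0, "pos":[0.0027, 0.0267, 0]}, {"finger_gap":0, "pos":[0.0067, 0.0533, 0]}, {"finger_gap":0, "pos":[0.0067, 0.0533, 0]}, {"finger_gap":0, "pos":[0.0067, 0.0533, 0]}, {"finger_gap":0, "pos":[0.0067, 0.0533, 0]}, {"finger_gap":0, "pos":[0.0067, 0.0533, 0]}, {"finger_gap":0, "pos":[0.0067, 0.0533, 0]}, {"finger_gap":0, "pos":[0.0067, 0.0533, 0]}, {"finger_gap":0, "pos":[0.0067, 0.0533, 0]}, {"finger_gap":0, "pos":[0.0067, 0.04, 0]}]'; python3 shift.py '[{"finger_gap":0}, {"finger_gap":0}]';python3 d.py .5032 -.1571 .165
```

```text
t: 11.3
position: [0.4586, 0.218, 0.1603]
eef_rot: [[1.0, -0.002, -0.002], [-0.002, -1.0, -0.001], [-0.002, 0.001, -1.0]]
gripper_force: 58.5
t: 12.3
position: [0.5053, -0.1542, 0.1608]
eef_rot: [[1.0, -0.0, -0.0], [-0.0, -1.0, -0.0], [-0.0, 0.0, -1.0]]
ft_force: [0.2, 0.7, -1.9]
width: 0.223
gripper_force: 59.1
t: 12.5
position: [0.505, -0.1522, 0.1605]
eef_rot: [[1.0, -0.002, -0.001], [-0.002, -1.0, 0.001], [-0.001, -0.001, -1.0]]
ft_force: [0.2, 0.5, -1.9]
width: 0.227
gripper_force: 59.2
pos [ 0.505  -0.1522  0.1605] -y heading 89.88194481761197 delta tool [-0.0018  0.0049 -0.0045] F [ 0.1529  0.4539 -1.9397] w 0.22735740168834595 t 12.5 q [-0.3756  0.2045  1.921   0.0005  1.0177  1.197 ]
```

Now I'll measure the held magnifier in the tool frame, using the earlier wrist picture (grey background) and PnP on the frame's four corners.

```bash
cat > pnp.py <<'E'
from m import *
np.set_printoptions(precision=4,suppress=True)
s=bot.sense();i=bot.camera_info("wrist");P=np.array(i["pose"])
Tt=np.eye(4);Tt[:3,:3]=s["eef_rot"];Tt[:3,3]=s["position"];C=np.linalg.inv(Tt)@P   # camera in tool
im=cv2.imread("pics/wrist3.png");g=im.max(2);m=np.zeros_like(g);m[5:214,150:340]=(g[5:214,150:340]<85)*255
n,l,st,c=cv2.connectedComponentsWithStats(m);b=1+st[1:,4].argmax();cnt=max(cv2.findContours((l==b).astype(np.uint8),0,2)[0],key=cv2.contourArea)
h=cv2.convexHull(cnt)
q=cv2.approxPolyN(h,4,ensure_convex=True).reshape(-1,2).astype(float) if hasattr(cv2,"approxPolyN") else None
print("quad",q,st[b])
q=q[np.argsort(q[:,1])];far=q[:2][q[:2,0].argsort()];near=q[2:][q[2:,0].argsort()]
px=np.r_[far,near]
L=np.array([[.045,.032,.012],[.045,-.032,.012],[-.045,.032,.012],[-.045,-.032,.012]])
u=und(i,px)
ok,r,t=cv2.solvePnP(L,u.reshape(-1,1,2),np.eye(3),None,flags=cv2.SOLVEPNP_IPPE)
R=cv2.Rodrigues(r)[0];F=np.diag([1,-1,-1.]);M=np.eye(4);M[:3,:3]=F@R;M[:3,3]=F@t.ravel()
G=C@M;print("mag in tool (origin)",G[:3,3]);print(G[:3,:3])
rep=cv2.projectPoints(L,r,t,np.eye(3),None)[0].reshape(-1,2);print("res px",(rep-u)*i["mtx"][0,0])
W=Tt@G;print("mag world now",W[:3,3],"tilt",np.arccos(W[2,2]),"yaw",np.degrees(np.arctan2(W[1,0],W[0,0])))
# corner spacing check if level: rays on plane at expected height
E
python3 pnp.py
```

```text
quad [[313. 213.]
 [193. 213.]
 [181.  24.]
 [324.  22.]] [ 181   23  142  191 6610]
mag in tool (origin) [ 0.0619 -0.002   0.0056]
[[ 0.0462 -0.9975 -0.0538]
 [ 0.9679  0.0314  0.2492]
 [-0.2469 -0.0636  0.967 ]]
res px [[ 167.6965  164.5904]
 [  29.6884   19.2365]
 [ -19.3103  -31.1654]
 [-151.2335 -158.6212]]
mag world now [ 0.5669 -0.1503  0.1549] tilt 2.8844851496095365 yaw -87.36793577549109
```

```bash
sed -i 's/,\.012\]/,0]/g; s/G=C@M;/M=M@np.array([[1,0,0,0],[0,1,0,0],[0,0,1,-.012],[0,0,0,1]]);G=C@M;/' pnp.py
cat >> pnp.py <<'E'
for y in (26,60,120,180,198,204,206,208,210,212,213): x=np.where(l[y]==b)[0];print(y,x.min(),x.max(),end=" | ")
# level hypothesis: from grasp frame with underside z = .1325 in world at pic time
Tp=Tt.copy();a=np.radians(24.25);Tp[:3,:3]=np.array([[np.cos(a),np.sin(a),0],[np.sin(a),-np.cos(a),0],[0,0,-1]]);Tp[:3,3]=[.4576,.2176,.1595]
j=dict(i);j["pose"]=Tp@C
X=np.array([[.062,.032],[.062,-.032]]);
W2=plane(j,px,.1325+.012);print("\nlevel corners in tool",((W2-Tp[:3,3])@Tp[:3,:3]))
E
python3 pnp.py
```

```text
quad [[313. 213.]
 [193. 213.]
 [181.  24.]
 [324.  22.]] [ 181   23  142  191 6610]
mag in tool (origin) [0.0584 0.0017 0.029 ]
[[ 0.9888 -0.0268  0.1468]
 [-0.0036 -0.9877 -0.1562]
 [ 0.1492  0.1539 -0.9768]]
res px [[ 3.0709  2.6291]
 [-2.9678 -3.0604]
 [-2.9551 -2.0165]
 [ 2.8543  2.3708]]
mag world now [ 0.5633 -0.154   0.1314] tilt 0.21621880832606843 yaw 0.09643773838722017
26 182 322 | 60 308 321 | 120 305 318 | 180 191 314 | 198 192 313 | 204 193 313 | 206 193 313 | 208 193 313 | 210 194 311 | 212 212 293 | 213 212 293 | 
level corners in tool [[ 0.1028 -0.0305  0.015 ]
 [ 0.1036  0.0319  0.015 ]
 [ 0.0139 -0.03    0.015 ]
 [ 0.0139  0.032   0.015 ]]
```

With the frame assumed level, its corners span 89 × 62 mm, and the far and near widths match (62.4 and 62.0 mm). So it is level, with the lens centre 58.5 mm ahead of the TCP. I'll lower partway and check against the outline.

In the tool's units: 0.02 m / 0.75 = 0.0267, 0.015 m / 0.75 = 0.02.

```bash
python3 shift.py '[{"finger_gap":0, "pos":[-0.0017, 0.0028, 0.02]}, {"finger_gap":0, "pos":[-0.0013, 0.0027, 0.0267]}, {"finger_gap":0, "pos":[0, 0, 0.02]}, {"finger_gap":0, "pos":[0, 0, 0.0067]}, {"finger_gap":0}, {"finger_gap":0}]' | grep -E "pos|eef|ft|grip"
python3 - <<'E'
from m import *
np.set_printoptions(precision=4,suppress=True)
s=bot.sense();z=s["position"][2]-.027+.012;print(s["position"],"frame top z",z)
out=[]
for n in("top","side"):
    im=bot.camera(n);i=bot.camera_info(n);cv2.imwrite(f"pics/{n}4.png",im[...,::-1])
    p=s["position"];c=p+[.0585,-.0008,0];c[2]=z
    q=proj(i,[[c[0]+a,c[1]+b,z] for a,b in((.045,.032),(.045,-.032),(-.045,-.032),(-.045,.032))])
    f=proj(i,[[.561+a,-.157+b,.018] for a,b in((.02,.013),(.02,-.013),(-.02,-.013),(-.02,.013))])
    x,y=q.mean(0);x0,y0=int(x-50),int(y-50);v=cv2.resize(im[y0:y0+100,x0:x0+100,::-1],(400,400),interpolation=cv2.INTER_CUBIC)
    for k,cc in((q,(0,255,255)),(f,(255,0,255))): cv2.polylines(v,[(((k-[x0,y0]+.5)*4)).astype(np.int32)],True,cc,1)
    out.append(v)
cv2.imwrite("pics/c4.png",np.hstack(out))
E
```

```text
position: [0.5037, -0.1554, 0.1067]
eef_rot: [[1.0, -0.0, 0.001], [-0.0, -1.0, -0.0], [0.001, 0.0, -1.0]]
ft_force: [-0.4, 0.2, -1.8]
gripper_force: 59.3
[ 0.5037 -0.1554  0.1067] frame top z 0.09171063139321768
```

View pics/c4.png

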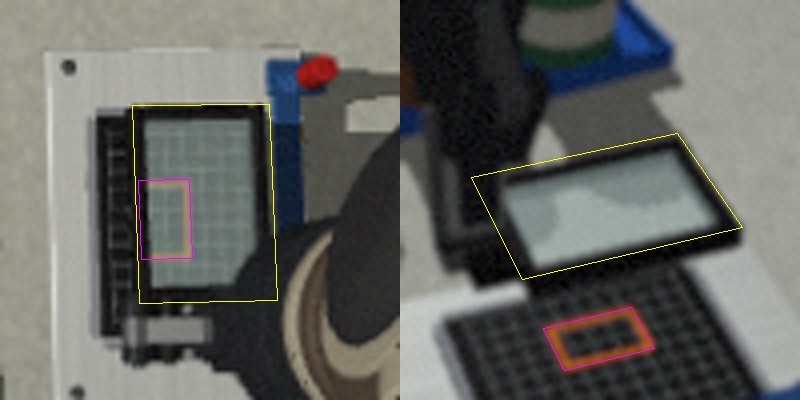

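The predicted frame (yellow) and outline (magenta) match both views, so the magnifier is level and aligned. Final descent of about 51 mm.

In the tool's units: 0.015 m / 0.75 = 0.02, -0.001 m / 0.75 = -0.0013.

```bash
python3 shift.py '[{"finger_gap":0, "pos":[-0.0013, 0.0012, 0.0133]}, {"finger_gap":0, "pos":[0, 0, 0.02]}, {"finger_gap":0, "pos":[0, 0, 0.016]}, {"finger_gap":0, "pos":[0, 0, 0.0093]}, {"finger_gap":0, "pos":[0, 0, 0.0053]}, {"finger_gap":0, "pos":[0, 0, 0.0027]}, {"finger_gap":0}, {"finger_gap":0}, {"finger_gap":0}]' | grep -E "pos|eef|ft|grip";python3 d.py .5025 -.1563 .0555
```

```text
position: [0.5026, -0.157, 0.0567]
eef_rot: [[1.0, -0.002, 0.001], [-0.002, -1.0, -0.0], [0.001, 0.0, -1.0]]
ft_force: [0.4, 0.5, -1.8]
gripper_force: 59.3
pos [ 0.5026 -0.157   0.0567] -y heading 89.90196673216116 delta tool [-0.0001 -0.0007  0.0012] F [ 0.4384  0.5267 -1.8015] w 0.22411525359227444 t 14.1 q [-0.3855  0.3611  1.9753  0.      0.8041  1.187 ]
```

In the tool's units: 0.001 m / 0.75 = 0.0013.

```bash
python3 shift.py '[{"finger_gap":0, "pos":[0, 0, 0.0013]}, {"finger_gap":0}, {"finger_gap":0}]' | grep -E "pos|ft"
python3 - <<'E'
from m import *
s=bot.sense();p=np.array(s["position"]);print(p,np.abs(s["joint_velocities"]).max());z=p[2]-.015;out=[]
for n in("top","side"):
    im=bot.camera(n);i=bot.camera_info(n);c=p+[.0585,-.0008,0]
    q=proj(i,[[c[0]+a,c[1]+b,z] for a,b in((.045,.032),(.045,-.032),(-.045,-.032),(-.045,.032))])
    f=proj(i,[[.561+a,-.157+b,z] for a,b in((.045,.032),(.045,-.032),(-.045,-.032),(-.045,.032))])
    x,y=q.mean(0);x0,y0=int(x-40),int(y-40);v=cv2.resize(im[y0:y0+80,x0:x0+80,::-1],(400,400),interpolation=cv2.INTER_CUBIC)
    cv2.polylines(v,[((f-[x0,y0]+.5)*5).astype(np.int32)],True,(0,255,255),1)
    out.append(v)
    if n=="top":
        for cc,st in blobs(im,(0,150,80),(8,255,255),(190,125,255,265),50)[1]: print("jar",cc)
cv2.imwrite("pics/c5.png",np.hstack(out))
E
```

```text
position: [0.5022, -0.1569, 0.0553]
ft_force: [-0.7, -0.3, -1.8]
[ 0.5021968  -0.15685755  0.05526316] 0.0018768739461104008
jar [213.71 149.97]
jar [220.49 192.28]
jar [222.68 235.31]
```

View pics/c5.png

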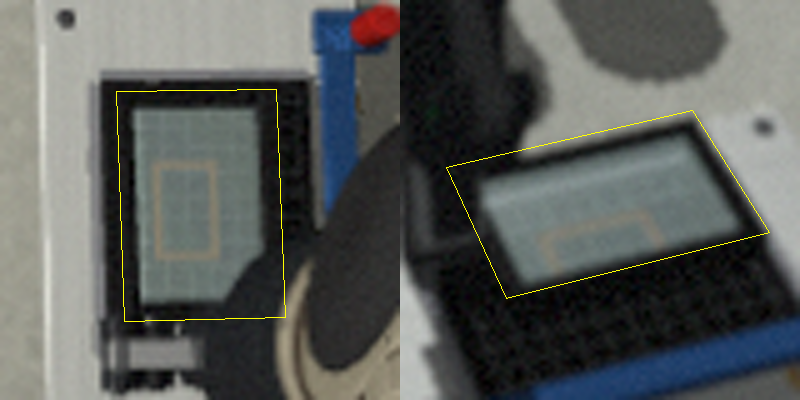

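The held frame lies on the target rectangle in both views, the keeper is shut, and the jars haven't moved (lid centres within 0.1 px). Handing in.

```bash
python3 -c "
from station import bot
print(bot.close_job())"
```

```text
the job is handed in; nothing more can be done
None
```

I handed the job in with the keeper shut and the magnifier held level about 1 cm above the glass (by arm position), its lens centred on the orange outline. The jars had not moved; the hand-in gave no verdict.

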